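Put the wad punches back in the punch rack in order of size

ROBOT

A 7-joint arm with a two-finger parallel gripper is mounted at the origin on the work surface; the furniture and walls round the work are solid. World frame = base frame: x ahead of the robot, y to its left, z up, the work surface at z = 0. Lengths are in m, angles in rad, forces in N, time in s.
With the tool pointing down it reaches from about 0.4 to 0.85 m from the base axis. Payload 10.4 kg.
Tool frame: the origin (TCP) lies between the finger pads; the fingertips stand 17 mm ahead of it and the grasp point (between the pads) lies 2 mm behind it; z points along the fingers, y is the line along which they close (so a half turn about z gives the same grasp; the last joint's range is limited). The gripper opens to 85 mm and grips with 20 to 120 N. Pads are 22 mm wide; open, the fingers measure 114 mm over their backs; the gripper's body (76 mm by 85 mm) begins 54 mm behind the grasp point. The pads swing forward as they close: fully open they stand 13 mm farther back than shut.
Start: joints at [-1.33, 0.332, -0.065, 1.46, 0.022, 1.35, -0.088], TCP at [0.163, 0.603, 0.248] pointing down, gripper open.
Joint ranges: [-2.6, 2.6], [-0.5, 2.12], [-1.47, 1.34], [0.16, 2.42], [-1.27, 4.41], [0.06, 2.06], [-2.6, 2.6]. Speed limits (rad/s): [2.22, 2.22, 2.79, 2.79, 3.14, 3.14, 3.14].

INTERFACE

Orientations are given as a unit quaternion [x, y, z, w].
In Python, from workcell import readout, imaging, manip gives the robot as it stands. The module is installed in compiled form; this text tells all that it offers.
- The arm moves only by the shell command python3 -m crank 'ROWS' [OPENING] [FORCE]. ROWS is JSON, a list of rows, each a list of 4 numbers: the shift along the tool's x, y, z as a fraction of full scale, then the turn about the tool's z as a fraction of full scale. In form: [[x, y, z, yaw], ...]. A call has 1 to 5 rows; each row is the pose to reach, as a shift and turn from the pose commanded when the call began, along the tool's axes at that moment; what a row does not reach only later rows make up. Full scale, the value 1, is 400 mm for a shift and 60 degrees for a turn. A row lasts 1/12 s, in which the tool goes at most 41.7 mm and 7.16 degrees, less where a joint would pass 70% of its speed; a pose out of reach is approached as far as the arm can. A call with a number of a shift or a turn outside -1 to 1 is refused whole. A call with a gripper value outside its range is refused whole. OPENING is the gripper command: -1 is shut, 1 is fully open, values between are in proportion, set as the call begins (- or left out, the last holds). The fingers move at their own pace and stop on an object; FORCE is the grip in N (left out, the last holds). Time passes only in rows, so rows that repeat a pose let the fingers close. It gives the time, the measured TCP pose, the force, the opening and the grip force at its end, in the units of the state.
- readout.get_obs(): the state, without advancing time (a new reading comes with each control period).
- imaging.camera(name): name is "scene" or "side" or "wrist"; returns a dict with "color" (480x640x3 uint8, red, green, blue), "fx", "fy", "cx", "cy" (pixels), "rvec" (rotation vector, rad) and "tvec" (3), from world to camera coordinates, as OpenCV has them. Camera axes: x right, y down, z forward; pixel columns grow to the right and rows downward; lengths in m; the calibration is good to about 2 mm. A picture is of the moment at which its call begins. There is no depth.
- manip.hand_in(): hands the job in; it is judged then, once.
The state is a dict: "clock": time; "joint_pos": joint angles; "joint_velocities": joint speeds; "tau": joint torques, N m; "position": TCP position; "ee_rot": TCP orientation; "ft_force": force on the tool from outside, world axes, zero at the start; "torque": the same for the moment, N m; "grip_width": opening from 0.0 (shut) to 1.0 (fully open); "grasp_force": force on a finger pad.
Only numpy, scipy, OpenCV 4.12 (cv2) and the standard library are available. Lean on these libraries where they do the work, as an engineer would, in place of code of your own. Each camera call takes 0.05 s, during which the arm holds its last target. There are 200 camera calls.

TASK

The four wad punches were left standing on the cutting board of the punching slab after use: put them back in the punch rack, cutting end down, in order of size, so that each stands fully down in the hole bored for it, from the smallest punch in the narrowest hole to the largest in the widest. Their edges chip easily, so set each one in rather than dropping it, let none fall over, and leave the thread spool and the beeswax where they are.

Things in the scene. Friction and masses are not known exactly. Their poses are not given: they have to be found in the camera images.
- wad_20: The smallest of four steel wad punches (round hole cutters) of one design, told apart by size: cutting tube 20 mm across, 98 mm tall overall. Stands upright and loose on the white board of the slab, cutting end down. Origin: centre of the cutting rim at the bottom; z up to the struck head. The top 58 mm is a round shank 15 mm across, to grasp; below it a cone widens to the tube.
- wad_28: The second smallest of four steel wad punches (round hole cutters) of one design, told apart by size: cutting tube 28 mm across, 102 mm tall overall. Stands upright and loose on the white board of the slab, cutting end down. Origin: centre of the cutting rim at the bottom; z up to the struck head. The top 58 mm is a round shank 15 mm across, to grasp; below it a cone widens to the tube.
- wad_36: The second largest of four steel wad punches (round hole cutters) of one design, told apart by size: cutting tube 36 mm across, 106 mm tall overall. Stands upright and loose on the white board of the slab, cutting end down. Origin: centre of the cutting rim at the bottom; z up to the struck head. The top 58 mm is a round shank 15 mm across, to grasp; below it a cone widens to the tube.
- wad_44: The largest of four steel wad punches (round hole cutters) of one design, told apart by size: cutting tube 44 mm across, 110 mm tall overall. Stands upright and loose on the white board of the slab, cutting end down. Origin: centre of the cutting rim at the bottom; z up to the struck head. The top 58 mm is a round shank 15 mm across, to grasp; below it a cone widens to the tube.
- bay_20: Fixed beech block with the narrowest of the rack's four holes, 26 mm across, 26 mm deep, mouth flared 4 mm all round. Four blocks, in order of hole, make the rack. 40 mm along the row, 66 across, 40 high. Origin: centre of its underside, 40 mm above the bench, below the hole; hole floor 14 mm, top 40 mm above it; y runs along the row to wider holes.
- bay_28: Fixed beech block with the second narrowest of the rack's four holes, 34 mm across, 26 mm deep, mouth flared 4 mm all round. Four blocks, in order of hole, make the rack. 48 mm along the row, 66 across, 40 high. Origin: centre of its underside, 40 mm above the bench, below the hole; hole floor 14 mm, top 40 mm above it; y runs along the row to wider holes.
- bay_36: Fixed beech block with the second widest of the rack's four holes, 42 mm across, 26 mm deep, mouth flared 4 mm all round. Four blocks, in order of hole, make the rack. 56 mm along the row, 66 across, 40 high. Origin: centre of its underside, 40 mm above the bench, below the hole; hole floor 14 mm, top 40 mm above it; y runs along the row to wider holes.
- bay_44: Fixed beech block with the widest of the rack's four holes, 50 mm across, 26 mm deep, mouth flared 4 mm all round. Four blocks, in order of hole, make the rack. 64 mm along the row, 66 across, 40 high. Origin: centre of its underside, 40 mm above the bench, below the hole; hole floor 14 mm, top 40 mm above it; y runs along the row to wider holes.
- thread_spool: Bystander: a loose wooden thread spool with cream thread, 58 mm across, 60 mm tall, standing; origin at the centre of its underside.
- beeswax_cake: Bystander: a loose yellow cake of beeswax lying on the bench, 38 x 60 mm, 21 mm high; origin at the centre of its underside.
Things that resemble listed ones, but are neither listed nor needed, are in the scene too. What is shaped like the wad_44 but red is not meant. What is shaped like the wad_20 but red is not meant.

How it is judged:
At the end, for the whole second after the job is handed in: Each punch stands in its own hole of the rack: within 8 mm of the hole's axis, its cutting rim on the hole's floor (within 4 mm), leaning less than 0.1 rad, released and at rest (horizontal distance between wad_20 and bay_20 below 0.008 m and z of wad_20 in the frame of bay_20 below 0.018 m and angle between each of wad_20, wad_28, wad_36, wad_44's own z axis and vertical below 0.1 rad and linear speed of each of wad_20, wad_28, wad_36, wad_44 below 0.02 m/s and contact force between each of wad_20, wad_28, wad_36, wad_44 and the fingers below 0.1 N and horizontal distance between wad_28 and bay_28 below 0.008 m and z of wad_28 in the frame of bay_28 below 0.018 m and horizontal distance between wad_36 and bay_36 below 0.008 m and z of wad_36 in the frame of bay_36 below 0.018 m and horizontal distance between wad_44 and bay_44 below 0.008 m and z of wad_44 in the frame of bay_44 below 0.018 m); the robot touches nothing.
It fails at once if a punch falls over (leans more than 45 degrees) (angle between any of wad_20, wad_28, wad_36, wad_44's own z axis and vertical above 0.785 rad).
It fails at once if a punch is dropped: out of the fingers with its cutting rim more than 4 cm above the rack's top ((height (world z) of wad_20 above 0.12 m and contact force between wad_20 and the fingers below 0.02 N) or (height (world z) of wad_28 above 0.12 m and contact force between wad_28 and the fingers below 0.02 N) or (height (world z) of wad_36 above 0.12 m and contact force between wad_36 and the fingers below 0.02 N) or (height (world z) of wad_44 above 0.12 m and contact force between wad_44 and the fingers below 0.02 N)).
It fails at once if the thread spool or the beeswax is pushed more than 2 cm (distance of any of thread_spool, beeswax_cake from where it was at the start of the episode above 0.02 m).
It also fails if it takes over 93 s, if anything falls off the work surface, if the arm or the gripper's body presses on something with over 40 N, if the wrist force passes 120 N, or if a joint passes its speed limit or range.

## Working session

There is one attempt and no reset: what is moved stays moved. The work goes in short steps, Python scripts to look and compute and a shell command to move; the robot and the scene stay as the last step left them, time stands still between calls to the robot, and variables do not carry over. Pictures are saved under pics/ and viewed, at most 14 in all, crops included, and the job is handed in when it is done.

```bash
mkdir -p pics
cat > h.py <<'E'
import numpy as np, cv2
from workcell import readout, imaging, manip
from scipy.spatial.transform import Rotation as R
def cam(n,save=None):
    c=imaging.camera(n)
    if save: cv2.imwrite('pics/'+save,c['color'][:,:,::-1])
    c['R']=R.from_rotvec(np.ravel(c['rvec'])).as_matrix();c['t']=np.ravel(c['tvec']);return c
def at_z(c,u,v,z):
    d=c['R'].T@np.array([(u-c['cx'])/c['fx'],(v-c['cy'])/c['fy'],1]);o=-c['R'].T@c['t']
    return o+d*(z-o[2])/d[2]
def proj(c,p):
    q=c['R']@np.array(p)+c['t'];return c['fx']*q[0]/q[2]+c['cx'],c['fy']*q[1]/q[2]+c['cy']
E
python3 - <<'E'
from h import *
for n in('scene','side'):
    c=cam(n,n+'0.png');print(n,-c['R'].T@c['t'],c['R'][2],c['fx'])
o=readout.get_obs();print(o)
print(R.from_quat(o['ee_rot']).as_matrix())
E
```

```text
scene [-0.51112493  1.03506141  1.33651941] [ 0.59115591 -0.42725213 -0.68409817] 594.1832037428459
side [ 0.52401949 -0.76759462  1.30664247] [ 0.02247299  0.62968385 -0.77652638] 593.6900610610384
{'clock': 0.1, 'joint_pos': array([-1.32959809,  0.33280801, -0.06470143,  1.46083463,  0.0216346 ,
        1.34991997, -0.08848201]), 'joint_velocities': array([ 0.00052696, -0.000947  , -0.00047999,  0.00063729, -0.00046593,
       -0.00067561,  0.00199108]), 'tau': array([ 1.13477709e-03, -6.26738477e+01,  4.91474639e-02, -3.92430854e+01,
        1.63712853e-02,  6.92016169e-03, -4.33019977e-05]), 'position': array([0.16289917, 0.60307623, 0.24760675]), 'ee_rot': array([ 1.31494333e-01,  9.91316718e-01, -6.35595634e-04, -3.85089511e-05]), 'ft_force': array([-0.66974113, -1.29668719,  0.9315589 ]), 'torque': array([-0.02436962, -0.02616261, -0.05055493]), 'grasp_force': 0.0, 'grip_width': 1.0018643138621488}
[[-9.65418478e-01  2.60705012e-01 -2.43503582e-04]
 [ 2.60705110e-01  9.65417673e-01 -1.25002574e-03]
 [-9.08053140e-05 -1.27028057e-03 -9.99999189e-01]]
```

View pics/scene0.png

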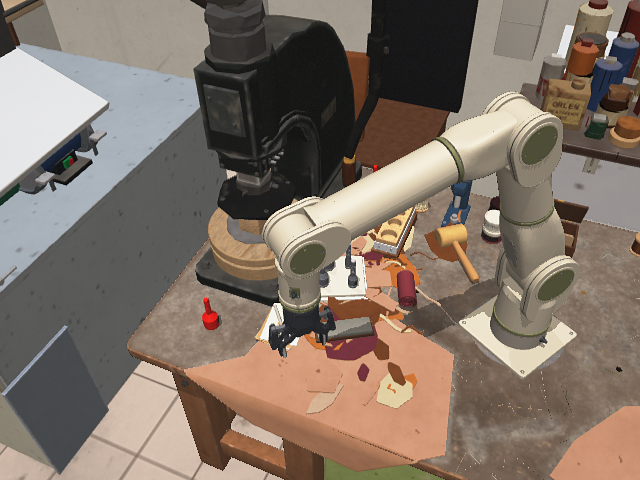

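View pics/side0.png

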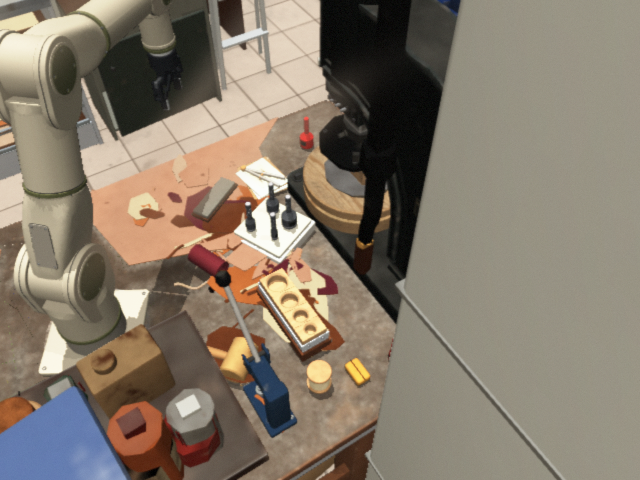

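The side view shows four dark punches on the white slab near (250,215), (271,198), (289,216) and (274,228). The rack runs from its widest hole at (277,282) to its narrowest at (308,328). The spool is at (319,376), the wax at (357,372) and a red lookalike at (306,135). I'll enlarge the punches and rack.

Run:
```python
import cv2
i=cv2.imread('pics/side0.png')
cv2.imwrite('pics/s1.png',cv2.resize(i[175:275,230:330],None,fx=6,fy=6,interpolation=cv2.INTER_CUBIC))
cv2.imwrite('pics/s2.png',cv2.resize(i[260:395,245:380],None,fx=4.4,fy=4.4,interpolation=cv2.INTER_CUBIC))
```

```text
(no output)
```

View pics/s1.png

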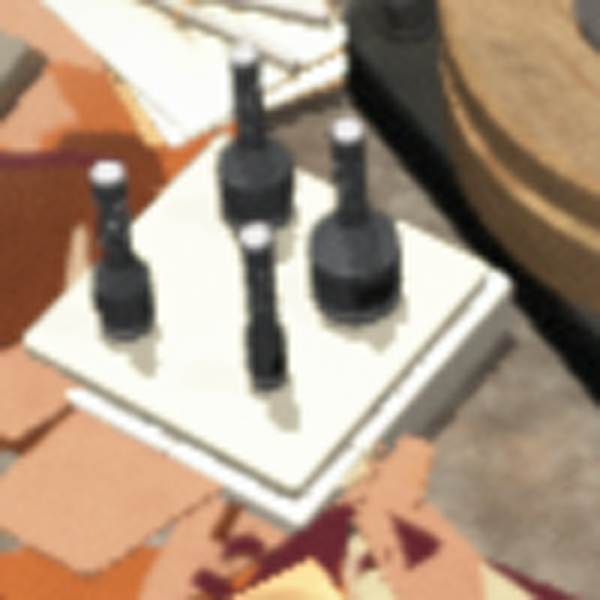

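View pics/s2.png

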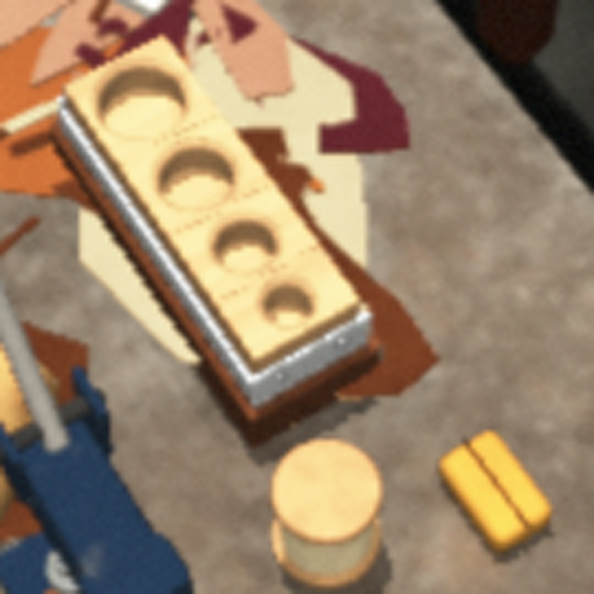

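From the crop, tube widths of about 38, 58, 75 and 90 px identify wad_20 (front centre, side px 273,214), wad_28 (left, 248,204), wad_36 (back, 271,184) and wad_44 (right, 288,197). The four are all black, and the red ones are elsewhere. The rack holes are clear and narrow towards the spool.

Run:
```python
from h import *
from scipy.optimize import least_squares
c=cam('side')
S=lambda p:(np.array(p)-2.5)/6+[230,175]
D=lambda p:(np.array(p)-1.7)/4.4+[245,260]
heads={20:(257,236),28:(107,174),36:(244,55),44:(347,130)}
bot={20:(268,390),28:(128,340),36:(257,233),44:(356,322)}
H={20:.098,28:.102,36:.106,44:.110}
view=c['R'][2][:2];view=view/np.linalg.norm(view)
for k in heads:
    def f(p):
        a=np.array(proj(c,[p[0],p[1],p[2]+H[k]]))-S(heads[k])
        b=np.array(proj(c,[*(p[:2]-view*k/2000),p[2]]))-S(bot[k]); return np.r_[a,b]
    r=least_squares(f,[.6,.1,.04]);print(k,r.x.round(4),r.fun.round(2), [at_z(c,*S(heads[k]),z+H[k])[:2].round(4) for z in(.03,.04)])
hol={20:(287,303),28:(244,245),36:(196,178),44:(142,102)}
P={k:at_z(c,*D(v),.08) for k,v in hol.items()}
for k in P: print('bay',k,P[k].round(4))
print([np.linalg.norm(P[a]-P[b]).round(4) for a,b in((20,28),(28,36),(36,44))])
print('spool',at_z(c,*D((327,488)),.06),'wax',at_z(c,*D((495,492)),.02))
```

```text
20 [0.4424 0.2802 0.0058] [-0.02  0.    0.02 -0.  ] [array([0.444 , 0.2592]), array([0.4447, 0.2504])]
28 [0.3749 0.3195 0.0024] [ 0.3  -0.03 -0.31  0.03] [array([0.3775, 0.2944]), array([0.3788, 0.2854])]
36 [ 0.4354  0.3933 -0.0032] [ 0.13 -0.01 -0.14  0.01] [array([0.4375, 0.3613]), array([0.4382, 0.3517])]
44 [0.4837 0.3308 0.0071] [ 0.13 -0.   -0.13  0.01] [array([0.4841, 0.3097]), array([0.4845, 0.3005])]
bay 20 [ 0.5329 -0.0597  0.08  ]
bay 28 [ 0.5106 -0.0229  0.08  ]
bay 36 [0.4848 0.0211 0.08  ]
bay 44 [0.4545 0.073  0.08  ]
[np.float64(0.0431), np.float64(0.051), np.float64(0.0601)]
spool [ 0.55067827 -0.15807072  0.06      ] wax [ 0.64106518 -0.14403352  0.02      ]
```

```bash
python3 -m crank '[[-0.42,-0.28,-0.06,0],[-0.42,-0.28,-0.06,0],[-0.42,-0.28,-0.06,0],[-0.42,-0.28,-0.06,0],[-0.42,-0.28,-0.06,0]]' ; python3 -m crank '[[-0.42,-0.28,-0.06,0],[-0.42,-0.28,-0.06,0],[-0.42,-0.28,-0.06,0],[-0.42,-0.28,-0.06,0],[-0.42,-0.28,-0.06,0]]' ; python3 -m crank '[[0,0,0,0.75],[0,0,0,0.75],[0,0,0,0.75],[0,0,0,0.75],[0,0,0,0.75]]'; python3 -m crank '[[0,0,0,0.15],[0,0,0,0.15],[0,0,0,0.15]]'
python3 - <<'E'
from h import *
o=readout.get_obs();print(o['clock'],o['position'],o['joint_pos'].round(2));print(R.from_quat(o['ee_rot']).as_matrix().round(3))
c=cam('wrist','w1.png');print(-c['R'].T@c['t'],c['R'][2],c['fx'])
E
```

```text
clock: 0.57
position: [0.2976, 0.4491, 0.2725]
ee_rot: [0.132, 0.991, -0.0, 0.0]
ft_force: [0.7, -0.1, -0.3]
grip_width: 0.999
grasp_force: 0.0
clock: 0.98
position: [0.4304, 0.297, 0.2967]
ee_rot: [0.132, 0.991, 0.0, 0.0]
ft_force: [0.4, 0.8, 0.0]
grip_width: 0.998
grasp_force: 0.0
clock: 1.4
position: [0.4289, 0.2993, 0.2961]
ee_rot: [0.433, 0.901, -0.0, -0.0]
ft_force: [-0.2, 0.8, -0.1]
grip_width: 1.004
grasp_force: 0.0
clock: 1.65
position: [0.4288, 0.2995, 0.2961]
ee_rot: [0.5, 0.866, -0.0, -0.0]
ft_force: [-0.1, 0.2, -0.2]
grip_width: 1.002
grasp_force: 0.0
1.65 [0.42879779 0.29946798 0.29611168] [-0.92  0.08  0.23  1.67 -0.02  1.4  -0.16]
[[-0.5    0.866 -0.   ]
 [ 0.866  0.5   -0.   ]
 [-0.    -0.    -1.   ]]
[0.39692775 0.3581549  0.42067496] [ 0.13464873 -0.23429906 -0.96279472] 402.17788688270235
```

View pics/w1.png

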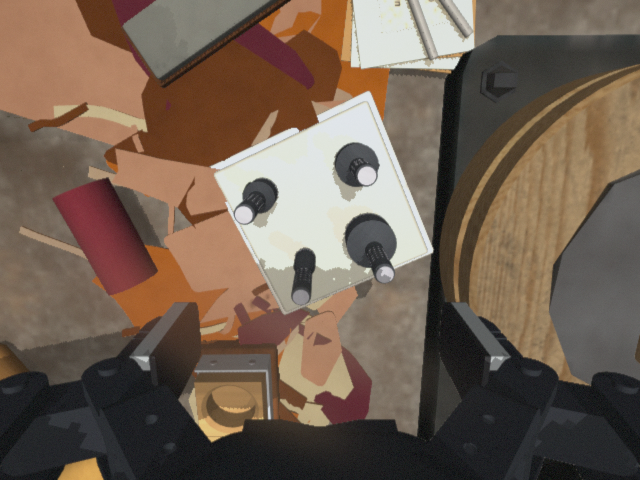

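The wrist view shows the heads of wad_28 (243,215), wad_36 (367,175), wad_44 (385,274) and wad_20 (301,296), all on the white board. The press disc is right of x≈445. Next I'll triangulate the heads using both cameras.

Run:
```python
from h import *
from scipy.optimize import least_squares
c=cam('side');w=cam('wrist')
S=lambda p:(np.array(p)-2.5)/6+[230,175]
heads={20:(257,236),28:(107,174),36:(244,55),44:(347,130)}
wh={20:(301,297),28:(243,215),36:(367,175),44:(385,274)}
H={20:.098,28:.102,36:.106,44:.110}
def f(p):
    z=p[0];r=[]
    for i,k in enumerate(H):
        q=[*p[1+2*i:3+2*i],z+H[k]]
        r+=[*(np.array(proj(c,q))-S(heads[k])),*(np.array(proj(w,q))-wh[k])]
    return np.array(r)
r=least_squares(f,[.03]+[.44,.28]*4)
print(r.x.round(4));print(r.fun.reshape(4,4).round(1))
for z in(.02,.03,.04):print(z,[at_z(w,*wh[k],z+H[k])[:2].round(4) for k in H])
print('bay44 top?',at_z(w,230,408,.08))
print('disc edge', at_z(w,445,220,.1),at_z(w,445,220,.15))
```

```text
[0.0464 0.4464 0.2451 0.3807 0.2799 0.4396 0.3466 0.4864 0.2947]
[[ 0.5 -0.1 -0.1 -0.1]
 [ 0.4 -0.1 -0.1 -0. ]
 [ 0.4 -0.3 -0.1  0. ]
 [ 0.6 -0.1 -0.2 -0.1]]
0.02 [array([0.4512, 0.2343]), array([0.3792, 0.2724]), array([0.4439, 0.3456]), array([0.4955, 0.2884])]
0.03 [array([0.4494, 0.2384]), array([0.3798, 0.2753]), array([0.4423, 0.346 ]), array([0.4921, 0.2908])]
0.04 [array([0.4476, 0.2425]), array([0.3804, 0.2781]), array([0.4407, 0.3464]), array([0.4887, 0.2932])]
bay44 top? [0.45590596 0.07865993 0.08      ]
disc edge [0.52258124 0.34552314 0.1       ] [0.50296461 0.3474767  0.15      ]
```

```bash
cat >> h.py <<'E'
def d(*tg):
    o=readout.get_obs();M=R.from_quat(o['ee_rot']).as_matrix();p=o['position']
    for t in tg:
        print(np.round(M.T@(np.array(t)-p)/.4,3));p=np.array(t)
E
python3 -c "
from h import *
d((.4464,.2451,.24),(.4464,.2451,.112))"
```

```text
[-0.14 -0.03  0.14]
[-0.    0.    0.32]
```

```bash
python3 -m crank '[[-0.14,-0.03,0.14,0],[-0.14,-0.03,0.14,0],[-0.14,-0.03,0.14,0],[-0.14,-0.03,0.14,0]]' -0.06 60; python3 -c "
from h import *
o=readout.get_obs();print(o['clock'],o['position'])
c=cam('wrist','w2.png');print(proj(c,(.4464,.2451,.144)),proj(c,o['position']-[0,0,.1]))"
```

```text
clock: 2.13
position: [0.4465, 0.2432, 0.2391]
ee_rot: [0.5, 0.866, -0.001, -0.001]
ft_force: [-1.0, 0.3, 0.1]
grip_width: 0.477
grasp_force: 0.0
2.1333 [0.44646087 0.24323842 0.23909489]
(np.float64(318.5568330181656), np.float64(244.4199322563379)) (np.float64(317.0939879307213), np.float64(244.72773461735756))
```

View pics/w2.png

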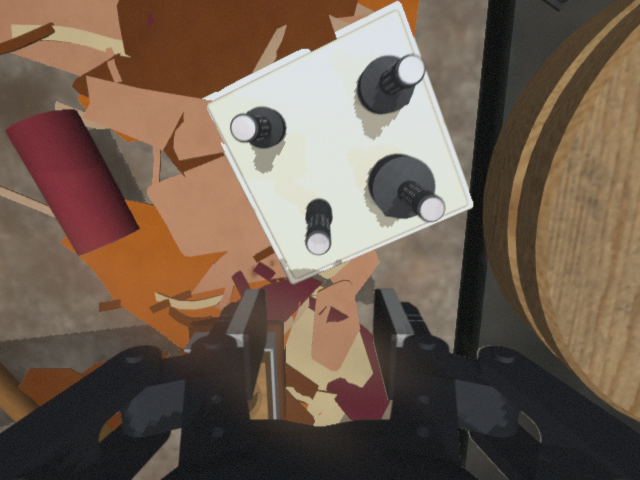

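Head of wad_20 is at (318,243) against a predicted (318.6,244.4), so the estimate holds. I'll descend and grasp.

```bash
python3 -m crank '[[0,0,0.1,0],[0,0,0.18,0],[0,0,0.24,0],[0,0,0.29,0],[0,0,0.315,0]]'; python3 -m crank '[[0,0,0,0],[0,0,0,0],[0,0,0,0],[0,0,0,0],[0,0,0,0]]' -1 60;  python3 -c "
from h import *
w=cam('wrist')
for k,z,p in((20,.144,(318,243)),(28,.148,(242,128)),(36,.152,(411,70)),(44,.156,(431,208))):pass
o=readout.get_obs();print(o['joint_pos'].round(2))
p=o['position']
d((p[0],p[1],.27),(.5329,-.0597,.27))"
```

```text
clock: 2.6
position: [0.4457, 0.2461, 0.1127]
ee_rot: [0.498, 0.867, -0.001, -0.0]
ft_force: [-0.7, -0.5, -0.8]
grip_width: 0.469
grasp_force: 0.0
clock: 3.02
position: [0.4471, 0.2455, 0.1154]
ee_rot: [0.499, 0.866, 0.001, 0.0]
ft_force: [0.2, 0.4, -0.4]
grip_width: 0.158
grasp_force: 58.4
[-0.84  0.2   0.27  1.93 -0.06  1.02 -0.01]
[ 0.     0.001 -0.387]
[-0.768 -0.196 -0.001]
```

```bash
python3 -m crank '[[0,0,-0.08,0],[0,0,-0.17,0],[0,0,-0.25,0],[0,0,-0.3,0],[-0.03,-0.01,-0.3,0]]'; python3 -m crank '[[-0.09,-0.02,0,0],[-0.18,-0.045,0,0],[-0.27,-0.07,0,0],[-0.35,-0.09,0,0],[-0.4,-0.1,0,0]]'; python3 -m crank '[[-0.1,-0.025,0,0],[-0.2,-0.05,0,0],[-0.28,-0.07,0,0],[-0.32,-0.085,0,0],[-0.337,-0.086,0,0]]';python3 -c "
from h import *
o=readout.get_obs();print(o['clock'],o['position'],o['joint_pos'].round(2),o['grasp_force'])
d((.5329,-.0597,.27))
c=cam('wrist','w3.png')
for p in((.5329,-.0597,.08),(.5106,-.0229,.08),(.4848,.0211,.08),(.4545,.073,.08)):print(np.round(proj(c,p),1))"
```

```text
clock: 3.48
position: [0.4503, 0.2357, 0.2394]
ee_rot: [0.498, 0.867, 0.004, 0.001]
ft_force: [0.0, -0.2, 0.1]
grip_width: 0.16
grasp_force: 58.6
clock: 3.9
position: [0.495, 0.0696, 0.2341]
ee_rot: [0.501, 0.865, -0.0, 0.0]
ft_force: [0.0, 0.6, -0.3]
grip_width: 0.157
grasp_force: 58.5
clock: 4.32
position: [0.5321, -0.0641, 0.234]
ee_rot: [0.502, 0.865, -0.001, 0.0]
ft_force: [0.1, -0.1, -0.7]
grip_width: 0.163
grasp_force: 58.5
4.3167 [ 0.53206531 -0.06408932  0.23400935] [-0.49  0.15  0.58  1.75 -0.08  1.27  0.63] 58.532679900527
[ 0.008  0.007 -0.09 ]
[321.5 218.4]
[320.  156.7]
[319.2  76.3]
[318.4 -30.1]
```

View pics/w3.png

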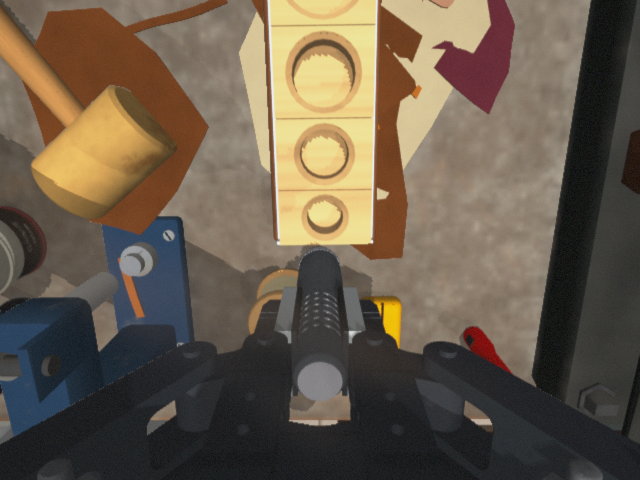

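Wrist view: hole centres at (325,215) for bay_20, (324,154) for bay_28 and (323.5,73) for bay_36. The held punch's head is at (321,379). The row is aligned with the tool's x.

```bash
python3 -c "
from h import *
c=cam('wrist');o=readout.get_obs();M=R.from_quat(o['ee_rot']).as_matrix();p=o['position'];print(p)
g=cv2.cvtColor(c['color'],cv2.COLOR_RGB2GRAY)
for u,v in((325,215),(324,154),(323.5,73)):
  q=at_z(c,u,v,.08);print(q.round(4),(M.T@(q-p)).round(4))
h=p+[0,0,.032-.003];print('head pred',proj(c,h),'tube bottom front',proj(c,p+[0,0,.029-.098]+M[:,0]*.01))
"
```

```text
[ 0.53237185 -0.06069915  0.23389   ]
[ 0.5343 -0.0552  0.08  ] [0.0038 0.0045 0.1539]
[ 0.5125 -0.0189  0.08  ] [0.0462 0.0037 0.1539]
[0.4866 0.0253 0.08  ] [0.0974 0.0033 0.1539]
head pred (np.float64(316.9558934880268), np.float64(372.58171057803474)) tube bottom front (np.float64(318.25189152772793), np.float64(239.30762880615399))
```

```bash
python3 -c "
from h import *
c=cam('wrist','w4.png');o=readout.get_obs();M=R.from_quat(o['ee_rot']).as_matrix();p=o['position'];print(p,o['joint_velocities'].round(3).max())
for b in((.5329,-.0597,.08),(.5106,-.0229,.08),(.4848,.0211,.08)):print(np.round(proj(c,b),1))
h=p+[0,0,.029];print('head pred',proj(c,h),'tube bottom front',proj(c,p+[0,0,.029-.098]+M[:,0]*.01))
i=cv2.imread('pics/w4.png');cv2.imwrite('pics/w4c.png',cv2.resize(i[40:440,220:420],None,fx=1.5,fy=1.5))
"
```

```text
[ 0.53229864 -0.05912205  0.23384498] 0.005
[318.6 222.4]
[317.3 161. ]
[316.6  81.1]
head pred (np.float64(315.8932982949533), np.float64(374.50897245127726)) tube bottom front (np.float64(317.6638585323822), np.float64(240.58321611639735))
```

View pics/w4c.png

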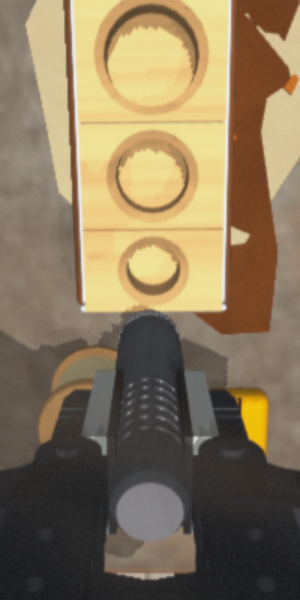

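```bash
python3 -m crank '[[0.01,0.004,0.08,0],[0.01,0.004,0.15,0],[0.01,0.004,0.18,0],[0.01,0.004,0.185,0],[0.01,0.004,0.185,0]]'; python3 -m crank '[[0,0,0,0],[0,0,0,0],[0,0,0,0],[0,0,0,0],[0,0,0,0]]'; python3 -c "
from h import *
c=cam('wrist','w5.png');o=readout.get_obs();print(o['position'],o['ft_force'])
i=cv2.imread('pics/w5.png');cv2.imwrite('pics/w5c.png',cv2.resize(i[80:400,220:420],None,fx=1.8,fy=1.8))
"
```

```text
clock: 4.88
position: [0.5317, -0.0545, 0.1603]
ee_rot: [0.499, 0.867, -0.0, -0.0]
ft_force: [-0.2, -0.3, 0.3]
grip_width: 0.163
grasp_force: 58.6
clock: 5.3
position: [0.5322, -0.0555, 0.1608]
ee_rot: [0.499, 0.866, 0.0, 0.0]
ft_force: [-0.3, -0.2, -0.8]
grip_width: 0.159
grasp_force: 58.6
[ 0.5320646  -0.05543991  0.1606499 ] [ 0.38311265 -0.52231191 -1.55429088]
```

View pics/w5c.png

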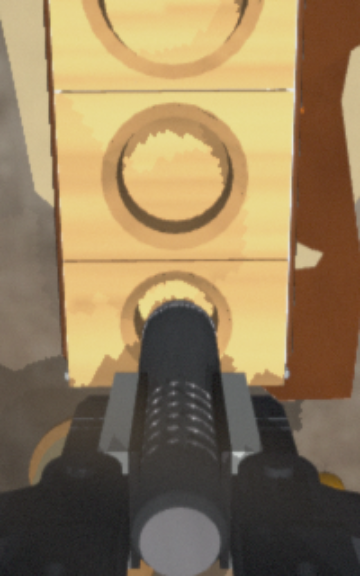

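The tube is about 1 mm too far to +y and about right in x over the mouth. I'll nudge it and descend.

```bash
python3 -m crank '[[0,-0.0025,0.02,0],[0,-0.0025,0.04,0],[0,-0.0025,0.06,0],[0,-0.0025,0.075,0],[0,-0.0025,0.08,0]]'; python3 -m crank '[[0,0,0.004,0],[0,0,0.008,0],[0,0,0.008,0],[0,0,0.008,0],[0,0,0.008,0]]'
```

```text
clock: 5.77
position: [0.5309, -0.0564, 0.1271]
ee_rot: [0.5, 0.866, -0.0, -0.0]
ft_force: [1.8, -1.8, 0.7]
grip_width: 0.157
grasp_force: 58.8
clock: 6.18
position: [0.531, -0.0561, 0.1251]
ee_rot: [0.499, 0.866, -0.0, 0.0]
ft_force: [1.3, -3.4, -1.6]
grip_width: 0.163
grasp_force: 58.5
```

```bash
python3 -m crank '[[0,0,0.002,0],[0,0,0.004,0],[0,0,0.004,0],[0,0,0.004,0]]'; python3 -m crank '[[0,0,0.002,0],[0,0,0.004,0],[0,0,0.004,0],[0,0,0.004,0]]'
```

```text
clock: 6.52
position: [0.5313, -0.056, 0.1237]
ee_rot: [0.499, 0.866, 0.0, 0.0]
ft_force: [2.5, -2.9, 0.6]
grip_width: 0.161
grasp_force: 58.7
clock: 6.85
position: [0.5312, -0.056, 0.1219]
ee_rot: [0.499, 0.866, 0.0, 0.0]
ft_force: [2.6, -2.9, 0.5]
grip_width: 0.157
grasp_force: 58.7
```

```bash
python3 -m crank '[[-0.002,0,0.003,0],[-0.002,0,0.004,0],[-0.002,0,0.004,0],[-0.002,0,0.004,0]]'; python3 -m crank '[[0,0,0.002,0],[0,0,0.004,0],[0,0,0.004,0],[0,0,0.004,0]]'
```

```text
clock: 7.18
position: [0.5316, -0.0563, 0.121]
ee_rot: [0.499, 0.866, 0.0, -0.0]
ft_force: [-1.6, -1.5, 10.9]
grip_width: 0.162
grasp_force: 59.9
clock: 7.52
position: [0.532, -0.0564, 0.1209]
ee_rot: [0.499, 0.866, 0.001, 0.0]
ft_force: [-6.9, -2.0, 26.8]
grip_width: 0.158
grasp_force: 61.9
```

The floor is reached at TCP z=0.121. Releasing now.

```bash
python3 -m crank '[[0,0,-0.003,0],[0,0,-0.003,0],[0,0,-0.003,0]]'; python3 -m crank '[[0,0,0,0],[0,0,0,0],[0,0,0,0],[0,0,0,0],[0,0,0,0]]' -0.06; python3 -m crank '[[0,0,-0.05,0],[0,0,-0.12,0],[0,0,-0.2,0],[0,0,-0.3,0],[0,0,-0.35,0]]';python3 -m crank '[[0,0,0,0],[0,0,0,0],[0,0,0,0]]'; python3 -c "
from h import *
c=cam('wrist','w6.png');o=readout.get_obs();p=o['position'];print(p)
for b in((.5315,-.0562,.152),(.5315,-.0562,.08)):print(np.round(proj(c,b),1))
d((.39,.26,p[2]))"
```

```text
clock: 7.77
position: [0.5316, -0.0563, 0.121]
ee_rot: [0.499, 0.866, 0.001, -0.0]
ft_force: [-3.2, -1.1, 14.3]
grip_width: 0.159
grasp_force: 60.3
clock: 8.18
position: [0.5311, -0.0564, 0.1196]
ee_rot: [0.499, 0.866, -0.0, -0.0]
ft_force: [-0.0, 0.5, -1.2]
grip_width: 0.472
grasp_force: 0.0
clock: 8.6
position: [0.5323, -0.057, 0.264]
ee_rot: [0.5, 0.866, 0.001, 0.002]
ft_force: [0.7, 0.5, 1.0]
grip_width: 0.467
grasp_force: 0.0
clock: 8.85
position: [0.531, -0.0565, 0.259]
ee_rot: [0.499, 0.866, -0.0, -0.001]
ft_force: [0.0, -0.2, -0.4]
grip_width: 0.472
grasp_force: 0.0
[ 0.53080781 -0.05646459  0.25860186]
[317.9 241.7]
[318.4 215.8]
[0.861 0.092 0.001]
```

View pics/w6.png

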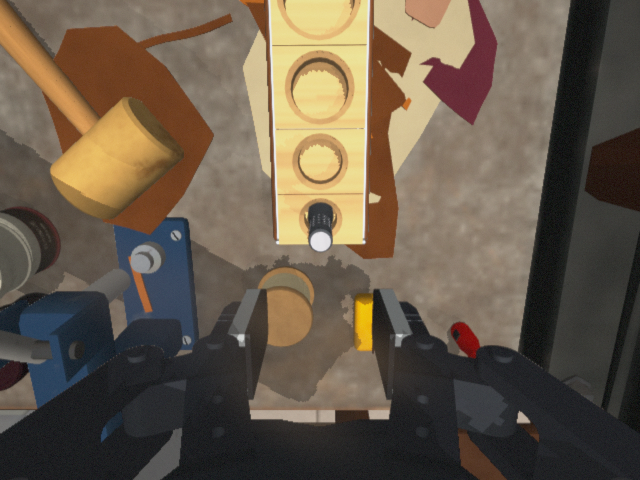

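wad_20 stands in bay_20 with its head at (320,241). The hole centres are bay_28 (320,160) and bay_36 (320,88).

```bash
python3 -c "
from h import *
c=cam('wrist');o=readout.get_obs();p=o['position'];M=R.from_quat(o['ee_rot']).as_matrix()
x=M[:,0]
for (u,v),s in(((318,217),0),((318.4,160),.044),((318.2,88),.096)):
  q=at_z(c,u,v,.08);print(q.round(4),(q-s*x).round(4))
for k,z,u,v in((28,.15,243,215),):pass
"
```

```text
[ 0.5313 -0.0571  0.08  ] [ 0.5313 -0.0571  0.08  ]
[ 0.5099 -0.0195  0.08  ] [ 0.532  -0.0576  0.08  ]
[0.4846 0.0239 0.08  ] [ 0.5327 -0.0592  0.0799]
```

```bash
python3 -m crank '[[0.08,0.01,0,0],[0.18,0.02,0,0],[0.28,0.03,0,0],[0.38,0.04,0,0],[0.48,0.05,0,0]]'; python3 -m crank '[[0.1,0.01,0,0],[0.2,0.02,0,0],[0.3,0.03,0,0],[0.39,0.04,0,0],[0.435,0.0475,0,0]]'; python3 -m crank '[[0,0,0,0],[0,0,0,0],[0,0,0,0],[0,0,0,0]]'; python3 -c "
from h import *
c=cam('wrist','w7.png');o=readout.get_obs();p=o['position'];print(p)
print(proj(c,(.381,.28,.150)),proj(c,(.4396,.3466,.154)),proj(c,(.4864,.2947,.158)))
d((.381,.28,.12))"
```

```text
clock: 9.37
position: [0.451, 0.1208, 0.259]
ee_rot: [0.5, 0.866, -0.001, -0.0]
ft_force: [0.9, 0.6, -0.1]
grip_width: 0.466
grasp_force: 0.0
clock: 9.78
position: [0.3786, 0.2834, 0.2587]
ee_rot: [0.497, 0.868, -0.001, -0.001]
ft_force: [0.1, 0.6, 0.0]
grip_width: 0.472
grasp_force: 0.0
clock: 10.12
position: [0.3823, 0.2784, 0.2595]
ee_rot: [0.5, 0.866, -0.0, -0.0]
ft_force: [-0.0, -0.2, -0.4]
grip_width: 0.473
grasp_force: 0.0
[0.38230005 0.27849277 0.25967231]
(np.float64(316.38398480480015), np.float64(236.97868920625214)) (np.float64(462.3987197743577), np.float64(191.29323999005086)) (np.float64(477.7501237393148), np.float64(303.5177235556739))
[ 0.005 -0.001  0.349]
```

View pics/w7.png

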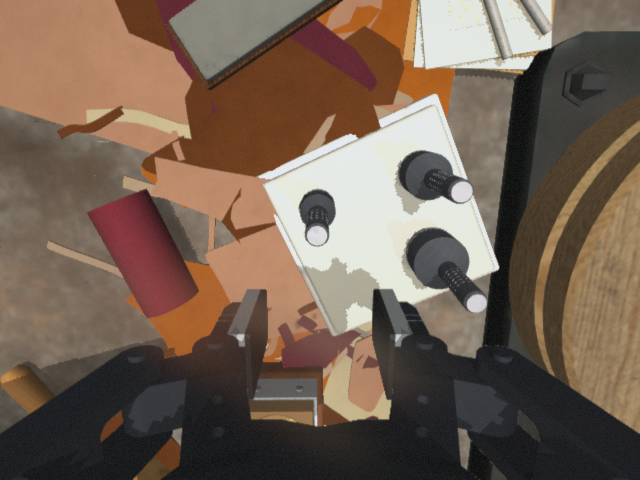

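wad_28's head is at (317,235), within 1 mm of the prediction. wad_36 is at (460,190) and wad_44 at (476,303). I'll descend and grasp.

```bash
python3 -m crank '[[0.0075,-0.003,0.1,0],[0.0075,-0.003,0.2,0],[0.0075,-0.003,0.28,0],[0.0075,-0.003,0.33,0],[0.0075,-0.003,0.354,0]]'; python3 -m crank '[[0,0,0,0],[0,0,0,0],[0,0,0,0]]';python3 -m crank '[[0,0,0,0],[0,0,0,0],[0,0,0,0],[0,0,0,0],[0,0,0,0]]' -1 60; python3 -c "
from h import *
o=readout.get_obs();p=o['position']
d((p[0],p[1],.25),(.51,-.0197,.25),(.51,-.0197,.165))"
```

```text
clock: 10.58
position: [0.3784, 0.2797, 0.1155]
ee_rot: [0.5, 0.866, -0.002, -0.0]
ft_force: [0.6, -0.8, -0.1]
grip_width: 0.468
grasp_force: 0.0
clock: 10.83
position: [0.3802, 0.2821, 0.1199]
ee_rot: [0.5, 0.866, 0.001, 0.0]
ft_force: [0.5, 0.5, -0.2]
grip_width: 0.469
grasp_force: 0.0
clock: 11.25
position: [0.3798, 0.2822, 0.1194]
ee_rot: [0.499, 0.866, 0.001, 0.0]
ft_force: [-1.0, -0.5, 7.3]
grip_width: 0.159
grasp_force: 58.6
[ 0.     0.001 -0.326]
[-0.816 -0.097 -0.001]
[-0.    -0.     0.212]
```

```bash
python3 -m crank '[[0,0,-0.08,0],[0,0,-0.17,0],[0,0,-0.26,0],[0,0,-0.326,0],[-0.03,-0.004,-0.326,0]]'; python3 -m crank '[[-0.09,-0.01,0,0],[-0.19,-0.02,0,0],[-0.29,-0.035,0,0],[-0.39,-0.045,0,0],[-0.45,-0.053,0,0]]'; python3 -m crank '[[-0.1,-0.01,0,0],[-0.2,-0.025,0,0],[-0.28,-0.033,0,0],[-0.32,-0.038,0,0],[-0.336,-0.04,0,0]]';python3 -m crank '[[0,0,0.08,0],[0,0,0.15,0],[0,0,0.19,0],[0,0,0.205,0],[0,0,0.205,0]]';python3 -m crank '[[0,0,0,0],[0,0,0,0],[0,0,0,0],[0,0,0,0]]'; python3 -c "
from h import *
c=cam('wrist','w8.png');o=readout.get_obs();print(o['position'],o['ft_force']);d((.51,-.0197,.165))
i=cv2.imread('pics/w8.png');cv2.imwrite('pics/w8c.png',cv2.resize(i[80:400,220:420],None,fx=1.8,fy=1.8))
"
```

```text
clock: 11.67
position: [0.3847, 0.2735, 0.2544]
ee_rot: [0.498, 0.867, 0.004, 0.001]
ft_force: [0.1, 1.0, -1.6]
grip_width: 0.156
grasp_force: 59.0
clock: 12.08
position: [0.4566, 0.0993, 0.2483]
ee_rot: [0.501, 0.865, -0.0, 0.0]
ft_force: [0.6, 0.1, -1.3]
grip_width: 0.158
grasp_force: 58.8
clock: 12.5
position: [0.5094, -0.024, 0.2481]
ee_rot: [0.501, 0.865, -0.001, 0.0]
ft_force: [0.0, -0.5, -1.8]
grip_width: 0.155
grasp_force: 58.9
clock: 12.92
position: [0.5081, -0.0197, 0.1652]
ee_rot: [0.499, 0.867, -0.001, -0.001]
ft_force: [0.2, 1.1, -1.7]
grip_width: 0.157
grasp_force: 58.8
clock: 13.25
position: [0.5097, -0.0202, 0.1676]
ee_rot: [0.499, 0.866, 0.001, 0.001]
ft_force: [0.2, 0.2, -2.2]
grip_width: 0.158
grasp_force: 58.8
[ 0.50958788 -0.02020014  0.16740404] [-0.27783292 -0.22555634 -1.72118042]
[0.001 0.002 0.006]
```

View pics/w8c.png

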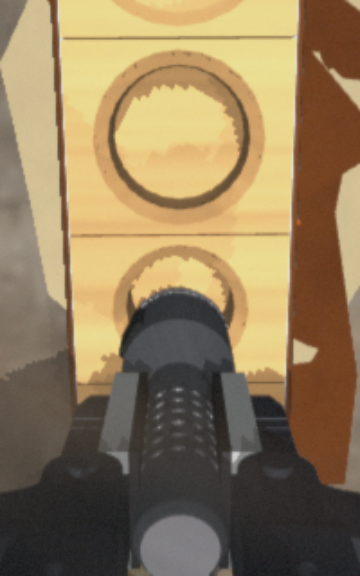

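The tube is within about 1 mm laterally and 1–2 mm short along x. I'll nudge and insert.

```bash
python3 -m crank '[[0.003,0.0015,0.02,0],[0.003,0.0015,0.05,0],[0.003,0.0015,0.075,0],[0.003,0.0015,0.09,0],[0.003,0.0015,0.094,0]]'; python3 -m crank '[[0,0,0,0],[0,0,0,0],[0,0,0.003,0],[0,0,0.005,0]]';python3 -m crank '[[0,0,0.003,0],[0,0,0.005,0],[0,0,0.005,0]]'
```

```text
clock: 13.72
position: [0.5084, -0.019, 0.1277]
ee_rot: [0.499, 0.866, -0.001, -0.001]
ft_force: [0.1, -0.1, -0.6]
grip_width: 0.155
grasp_force: 58.9
clock: 14.05
position: [0.5094, -0.0189, 0.1274]
ee_rot: [0.499, 0.866, 0.0, 0.0]
ft_force: [-0.1, 0.7, -1.8]
grip_width: 0.157
grasp_force: 58.9
clock: 14.3
position: [0.5094, -0.019, 0.1255]
ee_rot: [0.499, 0.866, 0.0, 0.0]
ft_force: [-1.9, 0.2, 3.3]
grip_width: 0.159
grasp_force: 59.5
```

Floor contact is at the expected height with no side load. Releasing and moving on to wad_36.

```bash
python3 -m crank '[[0,0,0,0],[0,0,0,0],[0,0,0,0],[0,0,0,0],[0,0,0,0]]' -0.06; python3 -m crank '[[0,0,-0.05,0],[0,0,-0.12,0],[0,0,-0.2,0],[0,0,-0.3,0],[0,0,-0.34,0]]';python3 -m crank '[[0,0,0,0],[0,0,0,0],[0,0,0,0]]'; python3 -c "
from h import *
c=cam('wrist','w9.png');o=readout.get_obs();p=o['position'];print(p)
print(proj(c,(.5094,-.019,.156)))
d((.4375,.3462,p[2]))"
```

```text
clock: 14.72
position: [0.5091, -0.0189, 0.1251]
ee_rot: [0.499, 0.866, 0.0, 0.0]
ft_force: [0.2, 0.1, -0.3]
grip_width: 0.467
grasp_force: 0.0
clock: 15.13
position: [0.5104, -0.0192, 0.2658]
ee_rot: [0.5, 0.866, 0.002, 0.002]
ft_force: [1.5, -0.0, 0.4]
grip_width: 0.471
grasp_force: 0.0
clock: 15.38
position: [0.5087, -0.0189, 0.2602]
ee_rot: [0.499, 0.866, -0.0, -0.0]
ft_force: [0.5, 0.3, -1.7]
grip_width: 0.471
grasp_force: 0.0
[ 0.50852667 -0.01889828  0.25988469]
(np.float64(317.7973969804208), np.float64(243.58793030407188))
[0.879 0.304 0.   ]
```

View pics/w9.png

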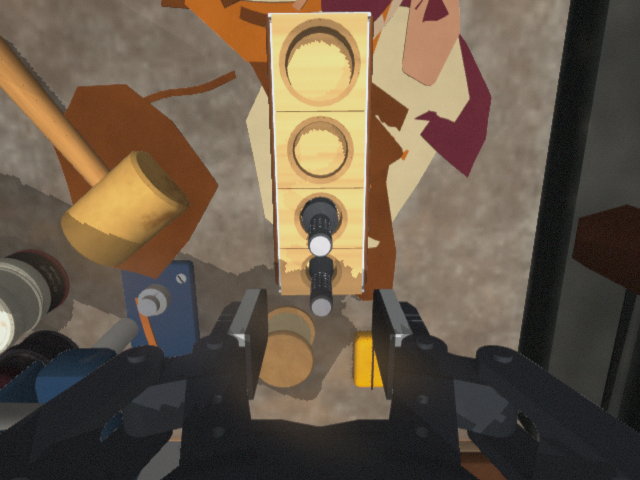

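wad_28 is in (head 320,243), wad_20 still stands, and the spool and wax are undisturbed. Free holes: bay_36 (320.5,149) and bay_44 (320,62).

```bash
python3 -c "
from h import *
c=cam('wrist');
for q in((318.5,149),(318,62)):print(at_z(c,*q,.08))"
python3 -m crank '[[0.08,0.028,0,0],[0.17,0.06,0,0],[0.26,0.09,0,0],[0.35,0.12,0,0],[0.44,0.152,0,0]]'; python3 -m crank '[[0.09,0.03,0,0],[0.18,0.062,0,0],[0.27,0.094,0,0],[0.36,0.125,0,0],[0.439,0.152,0,0]]'; python3 -m crank '[[0,0,0,0],[0,0,0,0],[0,0,0,0],[0,0,0,0]]'; python3 -c "
from h import *
c=cam('wrist','w10.png');o=readout.get_obs();p=o['position'];print(p,o['joint_pos'].round(2))
for q in((.4375,.3462,.154),(.485,.294,.158)):
  u,v=proj(c,q);u=int(u)+2;v=int(v);print(u,v)
  g=c['color'][v-22:v+23,u-22:u+23].astype(int);s=g.max(2);n=(np.ptp(g,axis=2)<14)&(s>150)
  N,l,st,ce=cv2.connectedComponentsWithStats(n.astype(np.uint8));
  for a,b in zip(st,ce):
    if 60<a[4]<900: print('  blob',a[4],a[2:4],b+[u-22,v-22])
d((.4375,.3462,.122))"
```

```text
[0.48378593 0.02491271 0.08      ]
[0.45363882 0.0762624  0.08      ]
clock: 15.9
position: [0.4724, 0.1652, 0.2602]
ee_rot: [0.5, 0.866, -0.001, -0.0]
ft_force: [0.7, 0.4, -0.1]
grip_width: 0.471
grasp_force: 0.0
clock: 16.32
position: [0.4368, 0.3485, 0.2598]
ee_rot: [0.499, 0.867, -0.001, -0.0]
ft_force: [1.1, 0.2, 0.5]
grip_width: 0.465
grasp_force: 0.0
clock: 16.65
position: [0.4387, 0.3449, 0.2606]
ee_rot: [0.5, 0.866, -0.0, 0.0]
ft_force: [0.5, 0.0, -0.1]
grip_width: 0.471
grasp_force: 0.0
[0.43875335 0.34483456 0.26085966] [-0.96  0.17  0.24  1.64 -0.04  1.34 -0.19]
318 238
342 345
[ 0.005 -0.001  0.347]
```

```bash
python3 -c "
from h import *
i=cv2.imread('pics/w10.png');g=cv2.cvtColor(i,cv2.COLOR_BGR2GRAY)
for u,v in((318,238),(342,345)):
  r=cv2.HoughCircles(cv2.resize(g[v-40:v+40,u-40:u+40],None,fx=3,fy=3,interpolation=cv2.INTER_CUBIC),cv2.HOUGH_GRADIENT,1,30,param1=80,param2=14,minRadius=25,maxRadius=42)
  print(None if r is None else [(round(a/3+u-40,1),round(b/3+v-40,1),round(k/3,1)) for a,b,k in r[0][:4]])
"
```

```text
[(np.float32(319.5), np.float32(240.2), np.float32(9.9)), (np.float32(319.8), np.float32(219.5), np.float32(10.8))]
[(np.float32(342.5), np.float32(346.2), np.float32(9.6))]
```

Hough puts the heads of wad_36 and wad_44 within 1 mm of prediction. I'll grasp wad_36.

```bash
python3 -m crank '[[0.003,0,0.1,0],[0.003,0,0.19,0],[0.003,0,0.27,0],[0.003,0,0.32,0],[0.003,0,0.347,0]]'; python3 -m crank '[[0,0,0,0],[0,0,0,0],[0,0,0,0]]';python3 -m crank '[[0,0,0,0],[0,0,0,0],[0,0,0,0],[0,0,0,0],[0,0,0,0]]' -1 60; python3 -c "
from h import *
o=readout.get_obs();p=o['position']
d((p[0],p[1],.255),(.4836,.0255,.255),(.4836,.0255,.165))"
```

```text
clock: 17.12
position: [0.4369, 0.3453, 0.1195]
ee_rot: [0.5, 0.866, -0.002, -0.0]
ft_force: [0.6, -0.8, -0.1]
grip_width: 0.468
grasp_force: 0.0
clock: 17.37
position: [0.4386, 0.3477, 0.1241]
ee_rot: [0.5, 0.866, 0.001, 0.0]
ft_force: [0.3, 1.3, 0.4]
grip_width: 0.471
grasp_force: 0.0
clock: 17.78
position: [0.4381, 0.3478, 0.1236]
ee_rot: [0.499, 0.866, 0.001, 0.0]
ft_force: [-1.2, -1.0, 7.0]
grip_width: 0.161
grasp_force: 58.5
[ 0.     0.001 -0.328]
[-0.754 -0.305 -0.001]
[-0.    -0.     0.225]
```

```bash
python3 -m crank '[[0,0,-0.08,0],[0,0,-0.17,0],[0,0,-0.26,0],[0,0,-0.328,0],[0,0,-0.335,0]]'; python3 -m crank '[[-0.08,-0.03,0,0],[-0.17,-0.07,0,0],[-0.26,-0.105,0,0],[-0.35,-0.14,0,0],[-0.43,-0.174,0,0]]'; python3 -m crank '[[-0.09,-0.036,0,0],[-0.18,-0.07,0,0],[-0.25,-0.1,0,0],[-0.3,-0.12,0,0],[-0.322,-0.13,0,0]]';python3 -m crank '[[0,0,0.08,0],[0,0,0.15,0],[0,0,0.19,0],[0,0,0.215,0],[0,0,0.222,0]]';python3 -m crank '[[0,0,0,0],[0,0,0,0],[0,0,0,0],[0,0,0,0]]'; python3 -c "
from h import *
c=cam('wrist','w11.png');o=readout.get_obs();print(o['position'],o['ft_force']);d((.4828,.0267,.165))
g=cv2.cvtColor(c['color'],cv2.COLOR_RGB2GRAY);print('bay44 proj',proj(c,(.4536,.0770,.08)))
r=cv2.HoughCircles(cv2.resize(g[0:420,220:420],None,fx=2,fy=2,interpolation=cv2.INTER_CUBIC),cv2.HOUGH_GRADIENT,1,20,param1=80,param2=18,minRadius=20,maxRadius=120)
print((r[0][:12]/2+[220,0,0]).round(1))"
```

```text
clock: 18.2
position: [0.4391, 0.3485, 0.2622]
ee_rot: [0.499, 0.866, 0.004, 0.001]
ft_force: [0.8, 0.5, -2.3]
grip_width: 0.159
grasp_force: 59.1
clock: 18.62
position: [0.4634, 0.161, 0.2557]
ee_rot: [0.5, 0.866, -0.0, -0.0]
ft_force: [0.9, 0.3, -1.9]
grip_width: 0.162
grasp_force: 59.1
clock: 19.03
position: [0.483, 0.0223, 0.256]
ee_rot: [0.501, 0.865, -0.0, 0.0]
ft_force: [0.0, 0.2, -2.1]
grip_width: 0.159
grasp_force: 59.1
clock: 19.45
position: [0.4821, 0.0265, 0.1657]
ee_rot: [0.499, 0.867, -0.001, -0.001]
ft_force: [-1.0, -0.0, -1.3]
grip_width: 0.16
grasp_force: 59.1
clock: 19.78
position: [0.4837, 0.0263, 0.1685]
ee_rot: [0.499, 0.866, 0.001, 0.001]
ft_force: [0.9, -1.1, -2.5]
grip_width: 0.158
grasp_force: 59.1
[0.48352405 0.02617884 0.16827492] [ 0.50237496  0.19564675 -2.06472129]
[ 0.002 -0.001  0.008]
bay44 proj (np.float64(314.95370575552414), np.float64(141.40518004358478))
[[316.8 143.8  46.7]
 [317.8 254.8  44.6]
 [318.8 289.8  42.1]
 [307.2 149.8  56.4]
 [319.2 265.8  34.9]
 [319.8 275.8  42. ]
 [327.2 136.2  59.2]
 [329.2 148.8  57.5]
 [307.2 262.8  51.5]
 [309.2 283.2  52.5]
 [327.2 258.2  54.2]
 [312.8 134.2  57. ]]
```

```bash
python3 -m crank '[[0.001,-0.001,0.02,0],[0.001,-0.001,0.04,0],[0.001,-0.001,0.06,0],[0.001,-0.001,0.08,0],[0.001,-0.001,0.09,0]]'; python3 -m crank '[[0,0,0,0],[0,0,0,0],[0,0,0.003,0],[0,0,0.004,0],[0,0,0.004,0]]'; python3 -m crank '[[0,0,0.003,0],[0,0,0.005,0],[0,0,0.005,0]]'
```

```text
clock: 20.25
position: [0.4818, 0.0261, 0.1298]
ee_rot: [0.499, 0.866, -0.001, -0.001]
ft_force: [-0.1, 0.1, -2.4]
grip_width: 0.159
grasp_force: 59.2
clock: 20.67
position: [0.4826, 0.0262, 0.13]
ee_rot: [0.499, 0.866, 0.0, 0.0]
ft_force: [0.3, 0.1, -1.9]
grip_width: 0.158
grasp_force: 59.2
clock: 20.92
position: [0.4831, 0.0262, 0.1296]
ee_rot: [0.5, 0.866, 0.001, 0.0]
ft_force: [-7.3, -0.5, 17.4]
grip_width: 0.162
grasp_force: 61.8
```

Contact is at exactly the predicted 0.1296. Releasing and moving on to wad_44.

```bash
python3 -m crank '[[0,0,-0.003,0],[0,0,-0.003,0],[0,0,-0.003,0],[0,0,-0.003,0],[0,0,-0.003,0]]' -0.06; python3 -m crank '[[0,0,-0.05,0],[0,0,-0.12,0],[0,0,-0.2,0],[0,0,-0.3,0],[0,0,-0.335,0]]';python3 -m crank '[[0,0,0,0],[0,0,0,0]]'; python3 -c "
from h import *
o=readout.get_obs();p=o['position'];print(p)
d((.485,.2935,p[2]))"
```

```text
clock: 21.33
position: [0.4825, 0.0262, 0.129]
ee_rot: [0.499, 0.866, -0.0, -0.0]
ft_force: [-0.9, 0.6, -0.2]
grip_width: 0.47
grasp_force: 0.0
clock: 21.75
position: [0.484, 0.0261, 0.268]
ee_rot: [0.5, 0.866, 0.002, 0.002]
ft_force: [0.9, 0.6, -0.0]
grip_width: 0.471
grasp_force: 0.0
clock: 21.92
position: [0.4828, 0.0263, 0.2635]
ee_rot: [0.499, 0.866, 0.001, 0.0]
ft_force: [0.3, 0.7, -0.2]
grip_width: 0.469
grasp_force: 0.0
[0.482813   0.02630202 0.26352782]
[0.575 0.34  0.   ]
```

```bash
python3 -m crank '[[0.07,0.04,0,0],[0.15,0.09,0,0],[0.23,0.136,0,0],[0.31,0.183,0,0],[0.39,0.23,0,0]]'; python3 -m crank '[[0.08,0.05,0,0],[0.15,0.09,0,0],[0.185,0.11,0,0],[0.185,0.11,0,0],[0.185,0.11,0,0]]'; python3 -m crank '[[0,0,0,0],[0,0,0,0],[0,0,0,0],[0,0,0,0]]'; python3 -c "
from h import *
c=cam('wrist','w12.png');o=readout.get_obs();p=o['position'];print(p)
i=cv2.imread('pics/w12.png');g=cv2.cvtColor(i,cv2.COLOR_BGR2GRAY)
u,v=proj(c,(.485,.2935,.158));print(u,v);u=int(u);v=int(v)
r=cv2.HoughCircles(cv2.resize(g[v-40:v+40,u-40:u+40],None,fx=3,fy=3,interpolation=cv2.INTER_CUBIC),cv2.HOUGH_GRADIENT,1,30,param1=80,param2=14,minRadius=25,maxRadius=42)
print(r[0]/3+[u-40,v-40,0])
d((.485,.2935,.126))"
```

```text
clock: 22.33
position: [0.4831, 0.2087, 0.2614]
ee_rot: [0.5, 0.866, -0.001, -0.001]
ft_force: [0.5, -0.4, -0.6]
grip_width: 0.469
grasp_force: 0.0
clock: 22.75
position: [0.4845, 0.2932, 0.2615]
ee_rot: [0.499, 0.867, -0.001, -0.0]
ft_force: [0.7, -1.1, 0.3]
grip_width: 0.47
grasp_force: 0.0
clock: 23.08
position: [0.4852, 0.2924, 0.2633]
ee_rot: [0.5, 0.866, 0.0, 0.0]
ft_force: [0.1, -0.6, 0.1]
grip_width: 0.47
grasp_force: 0.0
[0.48515241 0.29267323 0.26331354]
317.2340473492799 240.6183693558285
[[319.5        240.16666794  10.03333378]
 [320.83333206 218.5          9.16666698]
 [333.5        221.5         12.30000019]]
[0.002 0.001 0.343]
```

```bash
python3 -m crank '[[-0.001,0.001,0.1,0],[-0.001,0.001,0.19,0],[-0.001,0.001,0.27,0],[-0.001,0.001,0.32,0],[-0.001,0.001,0.343,0]]'; python3 -m crank '[[0,0,0,0],[0,0,0,0],[0,0,0,0]]';python3 -m crank '[[0,0,0,0],[0,0,0,0],[0,0,0,0],[0,0,0,0],[0,0,0,0]]' -1 60; python3 -c "
from h import *
o=readout.get_obs();p=o['position']
d((p[0],p[1],.26),(.4531,.0779,.26),(.4531,.0779,.17))"
```

```text
clock: 23.55
position: [0.4841, 0.2921, 0.1228]
ee_rot: [0.5, 0.866, -0.002, -0.001]
ft_force: [0.2, 0.3, -0.7]
grip_width: 0.47
grasp_force: 0.0
clock: 23.8
position: [0.4865, 0.2938, 0.1277]
ee_rot: [0.5, 0.866, 0.001, 0.0]
ft_force: [-0.2, -0.4, 1.2]
grip_width: 0.468
grasp_force: 0.0
clock: 24.22
position: [0.4861, 0.2937, 0.1271]
ee_rot: [0.499, 0.866, 0.001, 0.0]
ft_force: [-1.5, -0.4, 6.3]
grip_width: 0.16
grasp_force: 58.5
[ 0.     0.001 -0.332]
[-0.425 -0.342 -0.001]
[-0.    -0.     0.225]
```

```bash
python3 -m crank '[[0,0,-0.08,0],[0,0,-0.17,0],[0,0,-0.26,0],[0,0,-0.328,0],[0,0,-0.335,0]]'; python3 -m crank '[[-0.06,-0.05,0,0],[-0.14,-0.11,0,0],[-0.22,-0.175,0,0],[-0.29,-0.235,0,0],[-0.35,-0.28,0,0]]'; python3 -m crank '[[-0.05,-0.04,0,0],[-0.07,-0.058,0,0],[-0.078,-0.062,0,0],[-0.078,-0.062,0,0],[-0.078,-0.062,0,0]]';python3 -m crank '[[0,0,0.08,0],[0,0,0.15,0],[0,0,0.19,0],[0,0,0.215,0],[0,0,0.222,0]]';python3 -m crank '[[0,0,0,0],[0,0,0,0],[0,0,0,0],[0,0,0,0]]'; python3 -c "
from h import *
c=cam('wrist','w13.png');o=readout.get_obs();print(o['position'],o['ft_force']);d((.4537,.0768,.1331))
i=cv2.imread('pics/w13.png');cv2.imwrite('pics/w13c.png',cv2.resize(i[80:400,220:420],None,fx=1.8,fy=1.8))"
```

```text
clock: 24.63
position: [0.4872, 0.2941, 0.2656]
ee_rot: [0.5, 0.866, 0.004, 0.001]
ft_force: [0.8, 1.0, -2.8]
grip_width: 0.16
grasp_force: 59.3
clock: 25.05
position: [0.4575, 0.1129, 0.2589]
ee_rot: [0.5, 0.866, -0.001, -0.001]
ft_force: [1.5, 0.3, -3.3]
grip_width: 0.162
grasp_force: 59.5
clock: 25.47
position: [0.4529, 0.0778, 0.2595]
ee_rot: [0.499, 0.867, -0.0, -0.0]
ft_force: [0.7, 1.2, -3.2]
grip_width: 0.159
grasp_force: 59.4
clock: 25.88
position: [0.4522, 0.0775, 0.1694]
ee_rot: [0.499, 0.867, -0.001, -0.001]
ft_force: [0.5, 1.0, -2.6]
grip_width: 0.164
grasp_force: 59.3
clock: 26.22
position: [0.4535, 0.0768, 0.1721]
ee_rot: [0.499, 0.866, 0.001, 0.0]
ft_force: [-0.8, -0.2, -3.6]
grip_width: 0.163
grasp_force: 59.3
[0.45337185 0.07677695 0.17189784] [ 0.41977999 -0.3203952  -2.30870474]
[-0.     0.001  0.097]
```

View pics/w13c.png

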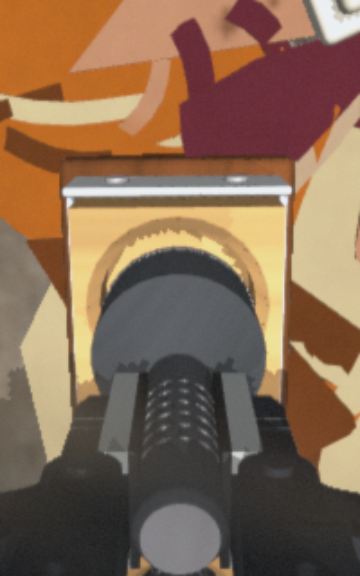

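The wad_44 tube is centred in the flare (178.5 against 178 px) with the right front gap. I'll insert it.

```bash
python3 -m crank '[[0,0,0.02,0],[0,0,0.04,0],[0,0,0.06,0],[0,0,0.08,0],[0,0,0.09,0]]'; python3 -m crank '[[0,0,0,0],[0,0,0,0],[0,0,0.003,0],[0,0,0.004,0],[0,0,0.004,0]]'; python3 -m crank '[[0,0,0.003,0],[0,0,0.005,0],[0,0,0.005,0]]'
```

```text
clock: 26.68
position: [0.4522, 0.0763, 0.1335]
ee_rot: [0.499, 0.866, -0.001, -0.001]
ft_force: [0.1, -0.3, -3.5]
grip_width: 0.161
grasp_force: 59.4
clock: 27.1
position: [0.453, 0.0766, 0.1336]
ee_rot: [0.499, 0.866, 0.0, 0.0]
ft_force: [0.8, -0.1, -2.2]
grip_width: 0.159
grasp_force: 59.5
clock: 27.35
position: [0.4535, 0.0766, 0.1331]
ee_rot: [0.5, 0.866, 0.001, 0.0]
ft_force: [-6.2, -1.8, 16.5]
grip_width: 0.163
grasp_force: 61.8
```

```bash
python3 -m crank '[[0,0,-0.003,0],[0,0,-0.003,0],[0,0,-0.003,0],[0,0,-0.003,0],[0,0,-0.003,0]]' -0.06; python3 -m crank '[[0,0,-0.05,0],[0,0,-0.12,0],[0,0,-0.2,0],[0,0,-0.3,0],[0,0,-0.35,0]]';python3 -m crank '[[-0.1,0,0,0],[-0.2,0,0,0],[-0.25,0,0,0],[-0.25,0,0,0],[-0.25,0,0,0]]';python3 -m crank '[[0,0,0,0],[0,0,0,0],[0,0,0,0],[0,0,0,0]]'; python3 -c "
from h import *
c=cam('wrist','w14.png');i=cv2.imread('pics/w14.png');g=cv2.cvtColor(i,cv2.COLOR_BGR2GRAY)
for k,q in {20:(.532,-.0578,.152),28:(.51,-.0197,.156),36:(.4838,.0253,.16),44:(.4537,.0768,.164)}.items():
  u,v=map(int,proj(c,q));a=max(v-30,0);b=max(u-30,0)
  r=cv2.HoughCircles(cv2.resize(g[a:v+30,b:u+30],None,fx=3,fy=3,interpolation=cv2.INTER_CUBIC),cv2.HOUGH_GRADIENT,1,30,param1=80,param2=14,minRadius=22,maxRadius=42)
  print(k,u,v,None if r is None else (r[0][:2]/3+[b,a,0]).round(1).tolist())"
```

```text
clock: 27.77
position: [0.4529, 0.0766, 0.1326]
ee_rot: [0.499, 0.866, -0.0, -0.0]
ft_force: [-0.1, 0.6, 0.4]
grip_width: 0.471
grasp_force: 0.0
clock: 28.18
position: [0.4538, 0.0766, 0.2768]
ee_rot: [0.5, 0.866, 0.002, 0.001]
ft_force: [0.8, 1.1, 1.1]
grip_width: 0.471
grasp_force: 0.0
clock: 28.6
position: [0.5032, -0.011, 0.2724]
ee_rot: [0.5, 0.866, -0.0, -0.0]
ft_force: [0.4, 1.6, -0.7]
grip_width: 0.471
grasp_force: 0.0
clock: 28.93
position: [0.5028, -0.0092, 0.2727]
ee_rot: [0.499, 0.867, 0.0, -0.0]
ft_force: [1.1, -0.3, 0.2]
grip_width: 0.472
grasp_force: 0.0
20 318 317 [[321.2, 314.5, 8.4]]
28 318 256 [[320.2, 257.5, 9.4], [320.2, 234.8, 10.3]]
36 318 174 [[320.5, 175.8, 10.6], [321.2, 164.2, 8.1]]
44 317 63 [[320.8, 62.5, 13.0]]
```

All four heads sit within about 2 mm of their hole axes, and each reached the floor height. Handing in.

```bash
python3 -c "
from workcell import manip
print(manip.hand_in())"
```

```text
the job is handed in; nothing more can be done
None
```

I handed the job in at about 29 s of the 93 s allowed: all four punches stand in their own holes, cutting end down, within about 2 mm of each axis, with the spool and beeswax untouched; no verdict came back.

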